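# Stack a test-strip carton in the light-protection box and work its binding shutter shut

### The job

Set the loose test-strip carton, label up, on top of the one already in the white light-protection box, so that it rests on it squarely and leans back against the same backstop. Then slide the box's steel shutter fully home over the cartons, both ends right up to the stops: it binds when one end runs ahead, so push its two tabs in turn and never force it once it binds. Leave the other things on the bench where they are.

Things in the scene. Friction and masses are not known exactly. Their poses are not given: they have to be found in the camera images.
- dark_box: White metal box fixed on the bench, 190 (x) x 200 (y) x 74 mm. Origin: centre of its underside; x away from the robot, y along it. Its -y half is an open well (y -96 to -10 mm, 149 mm clear in x); the +y half has a flat deck, top at z = 74 mm, with slots along y at x = -76 and +76 mm where the shutter's tabs run. Tabs pushed to -y shut it; home (rubber stops) is tab y = -6 mm.
- shutter: Loose steel plate 164 (x) x 100 (y) x 3 mm, 0.6 kg, in channels under the deck; origin central, 62 mm up. Pushed at one end it turns until that tab leads by 4 to 14 mm, then jams solid; pushing the trailing tab frees it. The channel's play is unknown and shrinks towards home, so feel for it: free sliding takes 2 to 9 N at a tab, more means bound or home. Above 60 N counts as forced.
- near_tab (a point): Upright steel tab of the shutter on the robot's side, 12 mm wide (x), 6 mm thick (y), standing 26 mm above the deck (top at z = 100 mm in the box frame); the point is on its axis 10 mm below its top. Push its +y face. Its y in the box frame runs from about 72 mm (open) to -6 mm (home).
- far_tab (a point): The same tab on the far side, 152 mm from the near one along x: too far apart for both to be pushed at once. Behind it hangs a wall shelf (front edge at world x = 0.60, underside 0.475 m above the bench): stay low there or lean the wrist towards the robot.
- seat: Sloped aluminium seat in the well, fixed to the box: a shelf 110 mm wide (x), 56 mm long, falling by 0.26 rad towards -y, with a backstop plate 42 mm high square to it at the low end. Origin: mid-width where shelf and backstop meet; x as the box's, y up the slope away from the backstop, z square to the slope (leaning to -y). Turn about box x: +0.26 rad.
- carton_in: Flat cardboard test-strip carton with a white label, 56 (x) x 34 (y) x 18 (z) mm, about 60 g, lying on the seat against the backstop; origin at the centre of its underside, axes along its edges, z out of its top (tilted as the seat).
- carton_out: A second carton of the same kind, 56 (x) x 34 (y) x 18 (z) mm, lying label up on the bench to the left of the box; origin at the centre of its underside. In place, its underside lies on the top of carton_in (18 mm out from the seat) and its origin 17 mm from the backstop.
- specimen_pot: Bystander: specimen jar with a screw lid, 66 mm across, 59 mm high; origin at the centre of its underside.
- bench_timer: Bystander: flat bench timer with three keys, 62 x 64 x 20 mm; origin at the centre of its underside.
- tape: Bystander: roll of white tape lying flat, 49 mm across, 12 mm high; origin at the centre of its underside.
There are look-alikes about, which are no part of the job. What is shaped like the carton_out but green or yellow is not meant.

How it is judged:
On the way, in this order (a step that is already met when the one before it is completed fails the run):
1. the loose carton stands on the other in the box, both leaning back against the backstop, and is let go (y of carton_in in the frame of seat between 0.013 and 0.0215 m and z of carton_in in the frame of seat below 0.004 m and y of carton_out in the frame of seat between 0.011 and 0.0215 m and z of carton_out in the frame of seat between 0.0155 and 0.0215 m and x of carton_out in the frame of carton_in between -0.01 and 0.01 m and angle between the z axis of carton_out and the z axis of seat, either way round below 0.1 rad and contact force between the fingers and carton_out below 0.05 N), for 0.2 s.
2. the shutter is home at both ends (y of each of near_tab, far_tab in the frame of dark_box below -0.0035 m), for 0.1 s.
At the end, for the whole second after the job is handed in: Both tabs within 3 mm of home; both cartons within 4.5 mm of the backstop, carton_in on the seat, carton_out label up on it (15.5 to 21.5 mm out from the seat, square within 0.1 rad), within 10 mm of it across the box; all at rest (all of step 2 and y of carton_in in the frame of seat between 0.013 and 0.0215 m and z of carton_in in the frame of seat below 0.004 m and y of carton_out in the frame of seat between 0.011 and 0.0215 m and z of carton_out in the frame of seat between 0.0155 and 0.0215 m and x of carton_out in the frame of carton_in between -0.01 and 0.01 m and angle between the z axis of carton_out and the z axis of seat, either way round below 0.1 rad and linear speed of each of shutter, carton_out, carton_in below 0.02 m/s); the robot touches nothing.
It fails at once if the shutter is forced (more than 60 N from the robot) (contact force between any of the fingers, the arm and shutter above 60 N).
It fails at once if the specimen pot, timer or tape is shoved (more than 30 mm) (distance of any of specimen_pot, bench_timer, tape from where it was at the start of the episode above 0.03 m).
It also fails if it takes over 64 s, if anything falls off the work surface, if the arm or the gripper's body presses on something with over 40 N, if the wrist force passes 120 N, or if a joint passes its speed limit or range.

### The arm

A 7-joint arm with a two-finger parallel gripper is mounted at the origin on a cart in front of the work surface, level with it; the furniture and walls round the work are solid. World frame = base frame: x ahead of the robot, y to its left, z up, the work surface at z = 0. Lengths are in m, angles in rad, forces in N, time in s.
With the tool pointing down it reaches from about 0.4 to 0.875 m from the base axis. Payload 19.3 kg.
Tool frame: the origin (TCP) lies at the very end of the fingers, on their centre line; the grasp point (between the pads) lies 19 mm behind it; z points along the fingers, y is the line along which they close (so a half turn about z gives the same grasp; the last joint's range is limited). The gripper opens to 85 mm and grips with 20 to 120 N. Pads are 22 mm wide; open, the fingers measure 114 mm over their backs; the gripper's body (76 mm by 85 mm) begins 54 mm behind the grasp point. The pads swing forward as they close: fully open they stand 13 mm farther back than shut.
Start: joints at [1.07, 0.521, -0.036, 1.599, 0.021, 1.021, -0.113], TCP at [0.261, -0.568, 0.231] pointing down, gripper open.
Joint ranges: [-2.91, 2.91], [-0.3, 2.13], [-1.5, 1.42], [0.17, 2.43], [-1.26, 4.41], [0.16, 1.93], [-2.52, 2.52]. Speed limits (rad/s): [1.89, 1.89, 2.39, 2.39, 3.01, 3.01, 3.01].

### API

Orientations are given as [roll, pitch, yaw] about the fixed x, y, z axes, in that order (R = Rz(yaw) Ry(pitch) Rx(roll)).
In Python, from workcell import bot gives the robot as it stands.
- The arm moves only by the shell command python3 -m crank 'ROWS' [FORCE]. ROWS is a JSON object of lists of equal length, an entry for each row: "travel": the shift along the world's x, y, z in cm, a list of three; "turn": the turn, a rotation vector about the world's x, y, z in degrees, a list of three; "gripper": the closure, from 0 (fully open) to 1 (shut). A call has exactly 5 rows; each row is the pose to reach, as a shift and turn from the pose commanded when the call began; what a row does not reach only later rows make up. A row lasts 1/10 s, in which the tool goes at most 50 mm and 8.59 degrees, less where a joint would pass 70% of its speed; a pose out of reach is approached as far as the arm can. A call with a gripper value outside its range is refused whole. The fingers move at their own pace and stop on an object; FORCE is the grip in N (left out, the last holds). Time passes only in rows, so rows that repeat a pose let the fingers close, or fill a call up. It gives the time, the measured TCP pose, the force, the opening and the grip force at its end, in the units of the state.
- bot.observe(): the state, without advancing time (a new reading comes with each control period).
- bot.grab_frame(name): name is "side" or "top" or "wrist"; returns a dict with "pixels" (384x512x3 uint8, red, green, blue), "fx", "fy", "cx", "cy" (pixels), "extrinsics" (4x4, takes a point from world to camera coordinates). Camera axes: x right, y down, z forward; pixel columns grow to the right and rows downward; lengths in m; the calibration is good to about 2 mm. A picture is of the moment at which its call begins. There is no depth.
- bot.job_done(): hands the job in; it is judged then, once.
The state is a dict: "clock": time; "qpos": joint angles; "qd": joint speeds; "joint_efforts": joint torques, N m; "position": TCP position; "tool_rot": TCP orientation; "force": force on the tool from outside, world axes, zero at the start; "moment": the same for the moment, N m; "grip_width": finger opening in m; "finger_force": force on a finger pad.
Only numpy, scipy, OpenCV 4.12 (cv2) and the standard library are available. Lean on these libraries where they do the work, as an engineer would, in place of code of your own. Each camera call takes 0.05 s, during which the arm holds its last target. There are 200 camera calls.

## Working session

There is one attempt and no reset: what is moved stays moved. The work goes in short steps, Python scripts to look and compute and a shell command to move; the robot and the scene stay as the last step left them, time stands still between calls to the robot, and variables do not carry over. Pictures are saved under pics/ and viewed, at most 10 in all, crops included, and the job is handed in when it is done.

```bash
mkdir -p pics; ls; cat > h.py <<'E'
import numpy as np, cv2
from workcell import bot
def ray(f,u,v):
    E=np.array(f["extrinsics"]);R,t=E[:3,:3],E[:3,3]
    d=R.T@np.array([(u-f["cx"])/f["fx"],(v-f["cy"])/f["fy"],1.]);return -R.T@t,d
def onz(f,u,v,z):
    o,d=ray(f,u,v);return o+d*(z-o[2])/d[2]
def tri(f,p,g,q):
    o1,d1=ray(f,*p);o2,d2=ray(g,*q)
    s=np.linalg.lstsq(np.c_[d1,-d2],o2-o1,rcond=None)[0]
    a,b=o1+s[0]*d1,o2+s[1]*d2;return (a+b)/2,np.linalg.norm(a-b)
def proj(f,p):
    E=np.array(f["extrinsics"]);c=E[:3,:3]@np.array(p)+E[:3,3];return f["fx"]*c[0]/c[2]+f["cx"],f["fy"]*c[1]/c[2]+f["cy"]
def save(f,n): cv2.imwrite("pics/"+n+".png",f["pixels"][...,::-1])
E
python3 - <<'E'
from h import *
import pickle
s=bot.observe();print(s)
d={}
for n in("side","top"):
    f=bot.grab_frame(n);d[n]=f;save(f,n+"0");print(n,f["fx"],-np.array(f["extrinsics"])[:3,:3].T@np.array(f["extrinsics"])[:3,3],np.round(f["extrinsics"],2).tolist())
pickle.dump(d,open("f0.pkl","wb"))
E
```

```text
pics
{'clock': 0.0, 'qpos': array([ 1.06981748,  0.52204555, -0.0363037 ,  1.59997772,  0.0212406 ,
        1.02109101, -0.11277579]), 'qd': array([ 5.42481639e-04, -7.65721480e-04,  6.64663822e-05, -1.33359841e-04,
       -9.67123603e-04, -3.68688294e-04,  5.79608916e-05]), 'joint_efforts': array([ 4.39223240e-04, -9.27110767e+01,  1.98014483e+00, -3.69933271e+01,
        1.78027729e-02,  8.19726993e-03, -2.02634965e-05]), 'position': array([ 0.26079671, -0.56763302,  0.2307172 ]), 'tool_rot': array([-3.14046355e+00,  1.26267891e-04,  4.30793281e-01]), 'force': array([0.00122523, 0.30519386, 0.17293683]), 'moment': array([-0.06218848,  0.0761781 , -0.01461805]), 'finger_force': 0.0, 'grip_width': 0.08529005203503293}
side 466.2448871691259 [0.413903   1.00653218 1.08141639] [[-1.0, -0.09, 0.02, 0.49], [-0.08, 0.67, -0.73, 0.15], [0.06, -0.73, -0.68, 1.45], [0.0, 0.0, 0.0, 1.0]]
top 419.3961675509245 [ 0.29571204 -0.08345002  1.60976732] [[-0.02, -1.0, 0.02, -0.11], [-0.99, 0.02, -0.11, 0.48], [0.11, -0.02, -0.99, 1.56], [0.0, 0.0, 0.0, 1.0]]
```

View pics/side0.png

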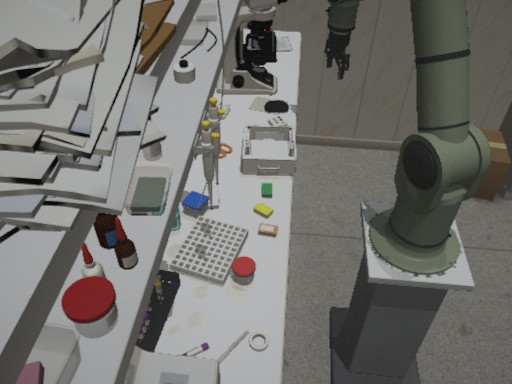

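View pics/top0.png

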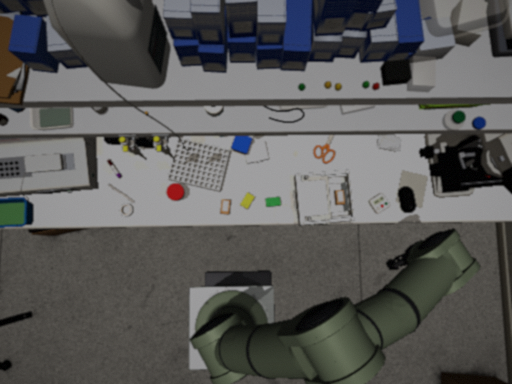

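The candidates are the cardboard carton with a white label at top (226,206) / side (268,229), the yellow one at top (247,200) / side (263,210), and the green one at top (273,202) / side (267,190). The carton already in the box is at top (340,197). By the description I choose the cardboard one with the white label; the close crop will check that.

```bash
python3 - <<'E'
from h import *
import pickle
d=pickle.load(open("f0.pkl","rb"))
a=d["side"]["pixels"][115:245,230:310,::-1];b=d["top"]["pixels"][160:230,210:360,::-1]
a=cv2.resize(a,None,fx=4.5,fy=4.5,interpolation=cv2.INTER_CUBIC);b=cv2.resize(b,None,fx=2.9,fy=2.9,interpolation=cv2.INTER_CUBIC)
c=np.zeros((590,800,3),np.uint8);c[:a.shape[0],:360]=a;c[:b.shape[0],365:365+b.shape[1]]=b
bb=d["top"]["pixels"][165:228,290:358,::-1];bb=cv2.resize(bb,None,fx=6,fy=6,interpolation=cv2.INTER_CUBIC);h=min(380,bb.shape[0]);c[210:210+h,365:365+bb.shape[1]]=bb[:h]
cv2.imwrite("pics/crop1.png",c)
E
```

```text
(no output)
```

View pics/crop1.png

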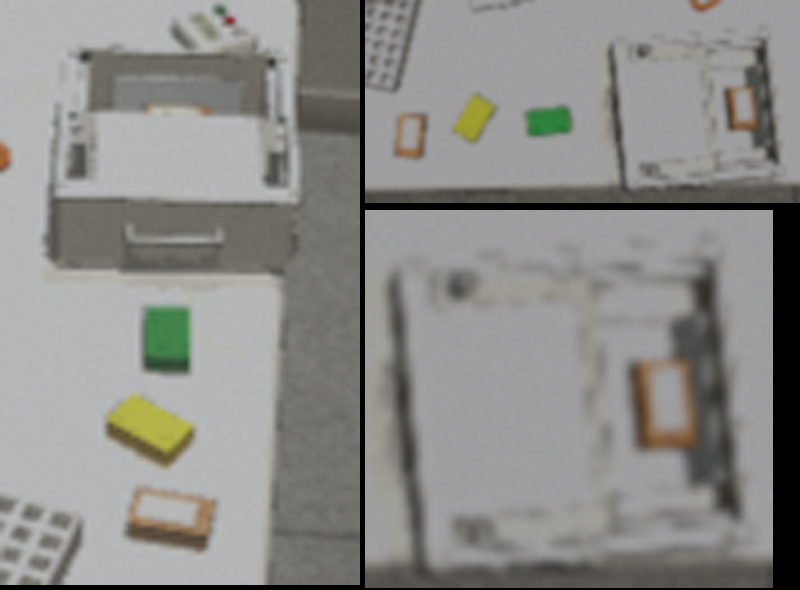

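The crop confirms it: the brown carton with a white label at top (226,206) is the target. The other two are plain yellow and green. The shutter tabs show at about top (306,179) near the far slot and (308,219) near the near slot, so the shutter is open.

```bash
python3 - <<'E'
from h import *
import pickle
d=pickle.load(open("f0.pkl","rb"));S,T=d["side"],d["top"]
def m(f,roi):
    x0,x1,y0,y1=roi;h=cv2.cvtColor(f["pixels"],cv2.COLOR_RGB2HSV)
    k=np.zeros(h.shape[:2],np.uint8);k[y0:y1,x0:x1]=(((h[...,0]>3)&(h[...,0]<22)&(h[...,1]>80))*255)[y0:y1,x0:x1]
    return cv2.minAreaRect(cv2.findNonZero(k))
for n,f,roi,z in(("out",T,(215,238,190,222),.018),("in",T,(330,352,183,212),.05)):
    r=m(f,roi);b=cv2.boxPoints(r);print(n,r);print([onz(f,*p,z).round(4).tolist() for p in b],onz(f,*r[0],z))
print("side out",m(S,(255,282,220,240)))
for p in((295.8,174.2),(300,224.2),(349,174)):print(p,onz(T,*p,.074).round(3))
for n,t,s in(("pot",(176,192),(243,268)),("timer",(379,204),(278,121)),("tape",(127,210),(259,341))):print(n,onz(T,*t,.02).round(3))
for p in((230+258/4.5,115+200/4.5),(230+298/4.5,115+200/4.5),(230+55/4.5,115+200/4.5)):print(onz(S,*p,.074).round(3))
print(tri(T,(306,178),S,(230+78/4.5,115+122/4.5)),tri(T,(308,218.5),S,(230+275/4.5,115+122/4.5)))
E
```

```text
out ((225.45050048828125, 206.4950714111328), (8.15930461883545, 13.632009506225586), 5.710593223571777)
[[0.4266, 0.0359, 0.018], [0.4784, 0.0303, 0.018], [0.4748, -0.0006, 0.018], [0.423, 0.0051, 0.018]] [0.45067674 0.01768204 0.018     ]
in ((339.4846496582031, 197.37692260742188), (14.015924453735352, 8.806466102600098), 82.87498474121094)
[[0.4996, -0.3938, 0.05], [0.5033, -0.427, 0.05], [0.4505, -0.4314, 0.05], [0.447, -0.3983, 0.05]] [ 0.47505573 -0.41261136  0.05      ]
side out ((267.5, 229.0), (8.0, 17.0), 90.0)
(295.8, 174.2) [ 0.562 -0.248  0.074]
(300, 224.2) [ 0.376 -0.258  0.074]
(349, 174) [ 0.559 -0.447  0.074]
pot [0.509 0.205 0.02 ]
timer [ 0.451 -0.57   0.02 ]
tape [0.443 0.39  0.02 ]
[ 0.408 -0.254  0.074]
[ 0.378 -0.257  0.074]
[ 0.562 -0.236  0.074]
(array([ 0.54497138, -0.28037418,  0.1149679 ]), np.float64(0.009782462754082512)) (array([ 0.39620261, -0.28149522,  0.1277338 ]), np.float64(0.007405927665104792))
```

Target carton is at about (0.451, 0.018), and the box centre at about (0.47, -0.35) with a yaw of about 3–5°. I'll fly over the box first for a wrist view, then go to the carton.

```bash
python3 -m crank '{"travel":[[3,4,2],[6,8,4],[10,11,6],[13,15,8],[16,18,10]],"turn":[[0,0,8],[0,0,16],[0,0,24],[0,0,32],[0,0,40]],"gripper":[0,0,0,0,0]}'
python3 -m crank '{"travel":[[0.5,1,0.5],[1,2,1],[1,3,2],[1,3,2],[1,3,2]],"turn":[[0,0,8],[0,0,16],[0,0,24],[0,0,28],[0,0,28]],"gripper":[0,0,0,0,0]}'
python3 - <<'E'
from h import *
import pickle
f=bot.grab_frame("wrist");pickle.dump(f,open("w1.pkl","wb"))
g=dict(f);cv2.imwrite("pics/w1.png",cv2.resize(f["pixels"][...,::-1],(768,576)))
E=np.array(f["extrinsics"]);print(f["fx"],-E[:3,:3].T@E[:3,3],E[:3,:3].round(2).tolist());s=bot.observe();print(s["qpos"],s["position"],s["tool_rot"])
E
```

```text
clock: 0.6
position: [0.4143, -0.3938, 0.3269]
tool_rot: [-3.141, 0.0, 1.135]
force: [0.4, -1.5, 0.5]
grip_width: 0.0853
finger_force: 0.0
clock: 1.1
position: [0.4235, -0.3655, 0.3464]
tool_rot: [-3.142, 0.0, 1.619]
force: [-0.6, 0.1, 0.3]
grip_width: 0.0851
finger_force: 0.0
300.19658898038097 [ 0.42018788 -0.29960392  0.48994483] [[1.0, 0.05, 0.0], [0.05, -0.96, 0.27], [0.01, -0.26, -0.96]]
[ 0.87693825  0.33172728 -0.36063172  1.6076767   0.12246102  1.22499322
  0.53754385] [ 0.42335899 -0.36572521  0.34618624] [-3.14120826e+00 -2.46625089e-04  1.61565810e+00]
```

View pics/w1.png

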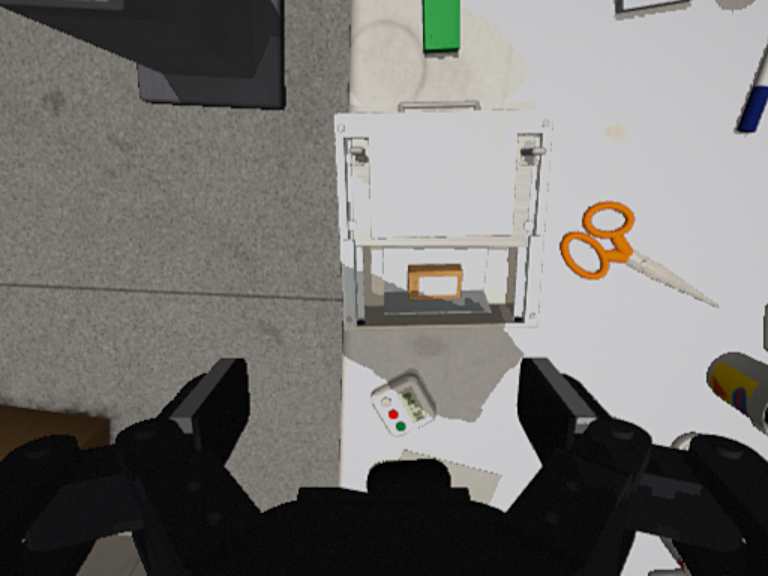

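The wrist picture shows the box with its rim corners at about (336,114), (552,118), (345,327) and (537,326). The near tab is at (360,153), the far tab at (530,152), and carton_in's label centre at (437,286), all in 1.5× pixels.

```bash
python3 - <<'E'
from h import *
import pickle
f=pickle.load(open("w1.pkl","rb"));T=pickle.load(open("f0.pkl","rb"))["top"];S=pickle.load(open("f0.pkl","rb"))["side"]
for p in((336,114),(552,116),(345,327),(537,326)):print(onz(f,p[0]/1.5,p[1]/1.5,.074).round(4))
for p in((366,154),(528,151)):print("tabtop",onz(f,p[0]/1.5,p[1]/1.5,.100).round(4))
h=cv2.cvtColor(f["pixels"],cv2.COLOR_RGB2HSV)
k=((h[...,0]>3)&(h[...,0]<22)&(h[...,1]>80)).astype(np.uint8)*255;k[:165]=0;k[210:]=0;k[:,:260]=0;k[:,320:]=0
r=cv2.minAreaRect(cv2.findNonZero(k));print(r,cv2.boundingRect(k))
# label: white pixels inside
l=((h[...,1]<60)&(h[...,2]>200)).astype(np.uint8);x,y,w,hh=cv2.boundingRect(k)
hull=np.zeros_like(k);cv2.fillConvexPoly(hull,cv2.convexHull(cv2.findNonZero(k)),1)
rl=cv2.minAreaRect(cv2.findNonZero(((hull>0)&(k==0)).astype(np.uint8)));print("label",rl,cv2.boxPoints(rl).round(1).tolist())
ht=cv2.cvtColor(T["pixels"],cv2.COLOR_RGB2HSV)
for z in(.03,.04,.05,.06):print(z,onz(f,*rl[0],z).round(4),onz(T,339.9,197.3,z).round(4))
g=cv2.resize(f["pixels"][60:225,215:375,::-1],None,fx=3.6,fy=3.6,interpolation=cv2.INTER_CUBIC);cv2.imwrite("pics/w1c.png",g)
E
```

```text
[ 0.3778 -0.2596  0.074 ]
[ 0.5649 -0.2522  0.074 ]
[ 0.3906 -0.4551  0.074 ]
[ 0.5787 -0.4451  0.074 ]
tabtop [ 0.4059 -0.292   0.1   ]
tabtop [ 0.54   -0.2832  0.1   ]
((289.5, 187.5), (23.0, 35.0), 90.0) (272, 176, 36, 24)
label ((293.0, 187.5), (23.0, 28.0), 90.0) [[279.0, 176.0], [307.0, 176.0], [307.0, 199.0], [279.0, 199.0]]
0.03 [ 0.4857 -0.4155  0.03  ] [ 0.4776 -0.4184  0.03  ]
0.04 [ 0.4843 -0.413   0.04  ] [ 0.4765 -0.4163  0.04  ]
0.05 [ 0.4829 -0.4105  0.05  ] [ 0.4753 -0.4142  0.05  ]
0.06 [ 0.4814 -0.408   0.06  ] [ 0.4742 -0.4121  0.06  ]
```

View pics/w1c.png

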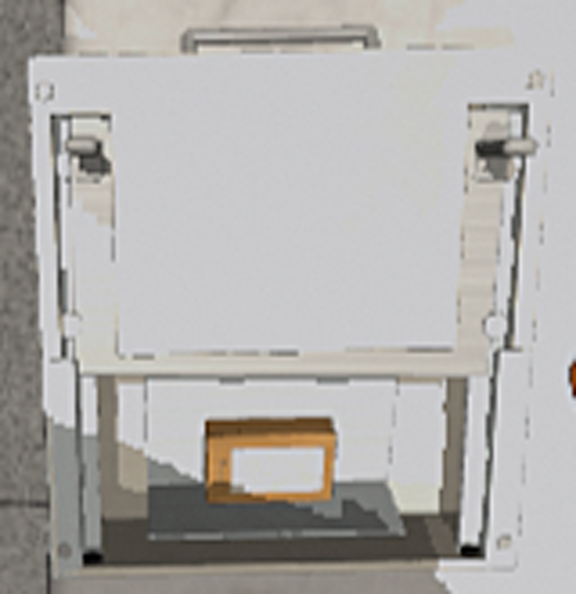

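```bash
python3 -m crank '{"travel":[[0,4.5,0],[1,9,0],[2,13.5,0],[2.5,18,0],[2.7,19.5,0]],"turn":[[0,0,0],[0,0,0],[0,0,0],[0,0,0],[0,0,0]],"gripper":[0,0,0,0,0]}'
python3 - <<'E'
from h import *
import pickle
f=bot.grab_frame("wrist");pickle.dump(f,open("w2.pkl","wb"));save(f,"w2")
E
python3 -m crank '{"travel":[[0,4.5,-1],[0,9,-3],[0,13.5,-5],[0,18,-7],[0,18.5,-9]],"turn":[[0,0,-4],[0,0,-8],[0,0,-8],[0,0,-8],[0,0,-8]],"gripper":[0,0,0,0,0]}'
python3 -m crank '{"travel":[[0,0,-2],[0,0,-2],[0,0,-2],[0,0,-2],[0,0,-2]],"turn":[[0,0,0],[0,0,0],[0,0,0],[0,0,0],[0,0,0]],"gripper":[0,0,0,0,0]}'
python3 - <<'E'
from h import *
import pickle
f=bot.grab_frame("wrist");pickle.dump(f,open("w3.pkl","wb"))
w2=pickle.load(open("w2.pkl","rb"))
a=cv2.resize(w2["pixels"][100:384,180:400,::-1],None,fx=2.1,fy=2.1,interpolation=cv2.INTER_CUBIC)[:590]
b=cv2.resize(f["pixels"][120:320,180:340,::-1],None,fx=2,fy=2)
c=np.zeros((600,800,3),np.uint8);c[:a.shape[0],:a.shape[1]]=a;c[:b.shape[0],470:470+b.shape[1]]=b
cv2.imwrite("pics/w23.png",c)
h=cv2.cvtColor(f["pixels"],cv2.COLOR_RGB2HSV)
k=((h[...,0]>3)&(h[...,0]<22)&(h[...,1]>80)).astype(np.uint8)*255
n,L,st,ce=cv2.connectedComponentsWithStats(k)
for i in range(1,n):
    if st[i,4]>100:
        r=cv2.minAreaRect(cv2.findNonZero((L==i).astype(np.uint8)));print(st[i],r,[onz(f,*p,.018).round(4)[:2].tolist() for p in cv2.boxPoints(r)])
print(bot.observe()["position"],bot.observe()["tool_rot"])
E
```

```text
clock: 1.65
position: [0.451, -0.1666, 0.3465]
tool_rot: [3.141, -0.001, 1.619]
force: [-0.3, -0.6, 0.1]
grip_width: 0.0854
finger_force: 0.0
clock: 2.2
position: [0.4504, 0.0186, 0.2558]
tool_rot: [3.141, -0.001, 1.48]
force: [0.6, -1.2, -0.0]
grip_width: 0.0855
finger_force: 0.0
clock: 2.7
position: [0.451, 0.014, 0.2372]
tool_rot: [3.14, -0.0, 1.477]
force: [0.8, 0.1, -0.0]
grip_width: 0.0857
finger_force: 0.0
[233 146  46  30 680] ((255.292724609375, 160.51010131835938), (45.490203857421875, 28.50030517578125), 1.9749339818954468) [[0.422, 0.0062], [0.4272, 0.0407], [0.4814, 0.0337], [0.4776, -0.0011]]
[413 368  18  16 147] ((422.60009765625, 377.20001220703125), (14.546475410461426, 17.076295852661133), 18.43494987487793) [[0.6587, -0.342], [0.6654, -0.3121], [0.6864, -0.3227], [0.6801, -0.353]]
[0.45095309 0.01404618 0.23712629] [3.14044309e+00 3.81666584e-05 1.47690454e+00]
```

View pics/w23.png

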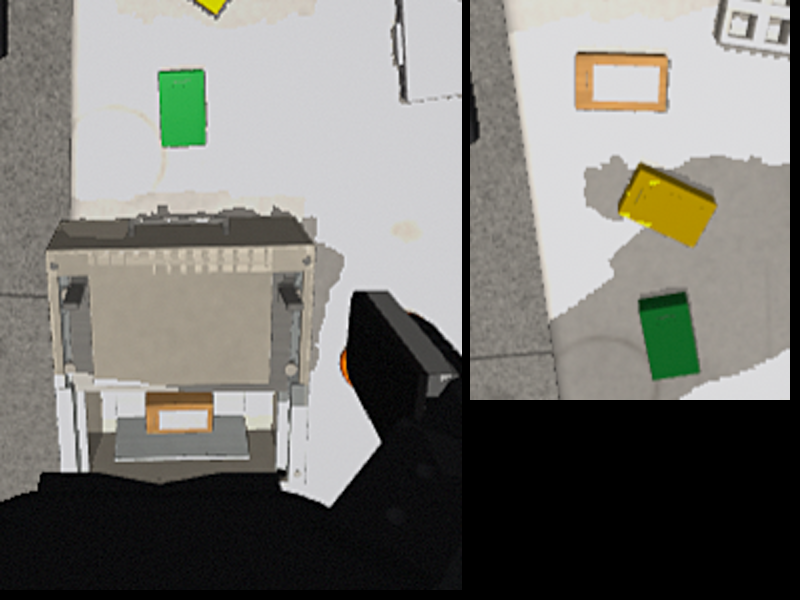

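Wrist views: the carton's top face is unobstructed at (233–279, 146–176) in w3. carton_in's top face in w2 spans composite x 147–213, y 405–433, with the backstop foot edge below it.

```bash
python3 - <<'E'
from h import *
import pickle
a=pickle.load(open("w1.pkl","rb"));b=pickle.load(open("w2.pkl","rb"))
A=lambda u,v:(215+u/3.6-.3,60+v/3.6-.3)
B=lambda u,v:(180+u/2.1-.2,100+v/2.1-.2)
def q(n,p,r):print(n,[x.round(4).tolist() for x in tri(a,A(*p),b,B(*r))])
q("c low L",(207,500),(147,433));q("c low R",(331,502),(212,433));q("c up L",(207,432),(147,405));q("c up R",(334,435),(213,404))
q("c bot back L",(207,418),(147,392));q("c bot back R",(334,420),(213,393))
q("near tab",(83,146),(77,285));q("far tab",(520,146),(289,285))
q("backstop L",(150,537),(114,459));q("backstop R",(405,534),(248,459))
q("box NL",(30,58),(48,250));q("box NR",(548,65),(312,247))
for u,v in((30,58),(548,62),(55,575),(520,570)):print(onz(a,*A(u,v),.074).round(4))
for u,v in((83,146),(520,146)):print("tab",onz(a,*A(u,v),.100).round(4))
for u,v in((77,283),(289,283)):print("tab2",onz(b,*B(u,v),.100).round(4))
E
```

```text
c low L [[0.454, -0.4347, 0.0323], 0.0004]
c low R [[0.509, -0.4336, 0.0304], 0.0001]
c up L [[0.4521, -0.4022, 0.0407], 0.0017]
c up R [[0.5068, -0.4019, 0.0359], 0.0008]
c bot back L [[0.4522, -0.3989, 0.0273], 0.0008]
c bot back R [[0.5074, -0.397, 0.0277], 0.0002]
near tab [[0.3968, -0.2887, 0.065], 0.0014]
far tab [[0.5544, -0.2803, 0.0704], 0.008]
backstop L [[0.4286, -0.4465, 0.0517], 0.001]
backstop R [[0.5368, -0.4391, 0.0545], 0.0003]
box NL [[0.3771, -0.2594, 0.0733], 0.0013]
box NR [[0.5659, -0.2517, 0.0647], 0.0015]
[ 0.3765 -0.2594  0.074 ]
[ 0.5634 -0.2518  0.074 ]
[ 0.3906 -0.4573  0.074 ]
[ 0.5805 -0.4461  0.074 ]
tab [ 0.3981 -0.2895  0.1   ]
tab [ 0.5488 -0.2823  0.1   ]
tab2 [ 0.4016 -0.2718  0.1   ]
tab2 [ 0.5429 -0.2651  0.1   ]
```

```bash
python3 -m crank '{"travel":[[0.1,0.6,-4],[0.1,0.6,-8],[0.1,0.6,-13],[0.1,0.6,-17],[0.1,0.6,-20]],"turn":[[0,0,-2],[0,0,-2],[0,0,-2],[0,0,-2],[0,0,-2]],"gripper":[0,0,0,0,0]}'
python3 -m crank '{"travel":[[0,0,-1.5],[0,0,-2.5],[0,0,-3.0],[0,0,-3.3],[0,0,-3.3]],"turn":[[0,0,0],[0,0,0],[0,0,0],[0,0,0],[0,0,0]],"gripper":[0,0,0,0,0]}'
```

```text
clock: 3.25
position: [0.4511, 0.0202, 0.0345]
tool_rot: [-3.14, 0.0, 1.443]
force: [0.9, 0.3, 0.8]
grip_width: 0.0855
finger_force: 0.0
clock: 3.75
position: [0.452, 0.0203, 0.0038]
tool_rot: [3.141, -0.0, 1.443]
force: [-0.5, 0.5, 0.1]
grip_width: 0.0855
finger_force: 0.0
```

Carton_in's top centre is about (0.4805, -0.418, 0.035), and the box yaw about 3.5°. Both agree with the seat geometry. I'm at the loose carton, so I close on it.

```bash
python3 -m crank '{"travel":[[0,0,0],[0,0,0],[0,0,0],[0,0,0],[0,0,0]],"turn":[[0,0,0],[0,0,0],[0,0,0],[0,0,0],[0,0,0]],"gripper":[0.5,0.6,0.6,0.6,0.6]}' 30
python3 -m crank '{"travel":[[0,0,1],[0,0,4],[0,0,8],[0,0,12],[0,0,16]],"turn":[[0,0,0],[0,0,0],[0,0,0],[0,0,0],[0,0,0]],"gripper":[0.6,0.6,0.6,0.6,0.6]}' 30
```

```text
clock: 4.25
position: [0.4519, 0.0203, 0.004]
tool_rot: [3.141, 0.0, 1.443]
force: [-1.4, -0.2, 9.3]
grip_width: 0.0548
finger_force: 29.8
clock: 4.75
position: [0.451, 0.0204, 0.1657]
tool_rot: [-3.141, -0.0, 1.443]
force: [1.4, -0.9, -0.3]
grip_width: 0.0548
finger_force: 33.3
```

```bash
python3 -m crank '{"travel":[[0.3,-4,0],[0.9,-9,0],[1.5,-14,0],[2,-19,0],[2.5,-24,0]],"turn":[[0,0,2],[0,0,4],[0,0,7],[0,0,9],[0,0,10.8]],"gripper":[0.6,0.6,0.6,0.6,0.6]}'
python3 -m crank '{"travel":[[0.1,-5,0],[0.2,-10,0],[0.3,-14,0],[0.4,-17,-0.5],[0.4,-17.5,-1]],"turn":[[2,0.1,0],[6,0.37,0],[10,0.6,0],[14.87,0.91,0],[14.87,0.91,0]],"gripper":[0.6,0.6,0.6,0.6,0.6]}'
python3 -m crank '{"travel":[[0,0,0],[0,0,0],[0,0,0],[0,0,0],[0,0,0]],"turn":[[0,0,0],[0,0,0],[0,0,0],[0,0,0],[0,0,0]],"gripper":[0.6,0.6,0.6,0.6,0.6]}'
python3 - <<'E'
from h import *
f=bot.grab_frame("wrist");cv2.imwrite("pics/w4.png",cv2.resize(f["pixels"][...,::-1],(768,576)))
s=bot.observe();print(s["position"],s["tool_rot"],s["force"])
E
```

```text
clock: 5.25
position: [0.4761, -0.2205, 0.1644]
tool_rot: [3.141, 0.0, 1.633]
force: [1.9, -0.1, 0.4]
grip_width: 0.055
finger_force: 33.3
clock: 5.75
position: [0.4781, -0.3993, 0.1524]
tool_rot: [-3.141, -0.263, 1.624]
force: [-0.5, 1.0, -1.6]
grip_width: 0.0549
finger_force: 33.3
clock: 6.25
position: [0.4808, -0.3929, 0.1541]
tool_rot: [3.141, -0.259, 1.633]
force: [0.1, 0.7, -1.1]
grip_width: 0.0553
finger_force: 33.3
[ 0.48068722 -0.39303559  0.15386665] [ 3.14151735 -0.25945863  1.63236926] [ 0.41889312  0.28322093 -0.32352031]
```

View pics/w4.png

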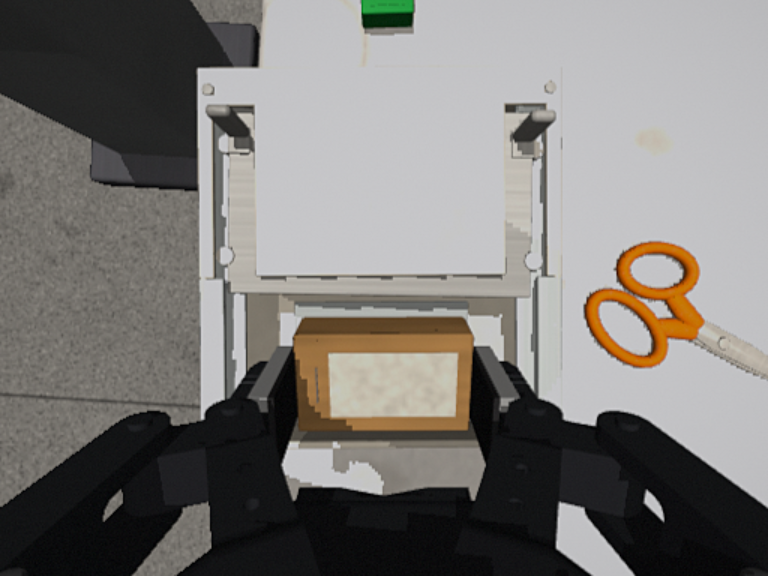

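The carton is held square, label up, centred at (384,375), and the box rim is parallel to the image. Now descend along the seat normal, about 8 mm upslope of the target.

```bash
python3 -m crank '{"travel":[[0,-1,-3],[0,-2,-6],[0,-2.6,-8.4],[0,-2.6,-8.4],[0,-2.6,-8.4]],"turn":[[0,0,0],[0,0,0],[0,0,0],[0,0,0],[0,0,0]],"gripper":[0.6,0.6,0.6,0.6,0.6]}'
python3 -m crank '{"travel":[[0,0.2,-0.8],[0,0.4,-1.5],[0,0.54,-2.0],[0,0.54,-2.0],[0,0.54,-2.0]],"turn":[[0,0,0],[0,0,0],[0,0,0],[0,0,0],[0,0,0]],"gripper":[0.6,0.6,0.6,0.6,0.6]}'
```

```text
clock: 6.8
position: [0.4808, -0.419, 0.0701]
tool_rot: [3.141, -0.26, 1.632]
force: [1.3, 0.4, 0.7]
grip_width: 0.055
finger_force: 33.3
clock: 7.3
position: [0.4805, -0.414, 0.0495]
tool_rot: [-3.141, -0.26, 1.632]
force: [0.1, -0.5, -0.0]
grip_width: 0.0552
finger_force: 33.3
```

```bash
python3 -m crank '{"travel":[[0,0.05,-0.2],[0,0.1,-0.4],[0,0.13,-0.5],[0,0.13,-0.5],[0,0.13,-0.5]],"turn":[[0,0,0],[0,0,0],[0,0,0],[0,0,0],[0,0,0]],"gripper":[0.6,0.6,0.6,0.6,0.6]}'
python3 -m crank '{"travel":[[0,0.03,-0.1],[0,0.05,-0.2],[0,0.05,-0.2],[0,0.05,-0.2],[0,0.05,-0.2]],"turn":[[0,0,0],[0,0,0],[0,0,0],[0,0,0],[0,0,0]],"gripper":[0.6,0.6,0.6,0.6,0.6]}'
```

```text
clock: 7.8
position: [0.4805, -0.4128, 0.0444]
tool_rot: [-3.141, -0.26, 1.631]
force: [-0.0, -0.1, -0.5]
grip_width: 0.0553
finger_force: 33.3
clock: 8.3
position: [0.4805, -0.4123, 0.0424]
tool_rot: [-3.142, -0.26, 1.632]
force: [0.4, -0.3, -1.2]
grip_width: 0.0548
finger_force: 33.3
```

```bash
for i in 1; do python3 -m crank '{"travel":[[0,0.03,-0.1],[0,0.05,-0.2],[0,0.05,-0.2],[0,0.05,-0.2],[0,0.05,-0.2]],"turn":[[0,0,0],[0,0,0],[0,0,0],[0,0,0],[0,0,0]],"gripper":[0.6,0.6,0.6,0.6,0.6]}'; done
```

```text
clock: 8.8
position: [0.4805, -0.4117, 0.0404]
tool_rot: [-3.142, -0.26, 1.632]
force: [0.2, 1.1, -1.0]
grip_width: 0.0552
finger_force: 33.3
```

```bash
python3 -m crank '{"travel":[[0,0.03,-0.1],[0,0.05,-0.2],[0,0.05,-0.2],[0,0.05,-0.2],[0,0.05,-0.2]],"turn":[[0,0,0],[0,0,0],[0,0,0],[0,0,0],[0,0,0]],"gripper":[0.6,0.6,0.6,0.6,0.6]}'
```

```text
clock: 9.3
position: [0.4805, -0.4114, 0.0388]
tool_rot: [-3.142, -0.26, 1.631]
force: [-1.6, 0.9, 6.5]
grip_width: 0.0551
finger_force: 34.1
```

```bash
python3 -m crank '{"travel":[[0,0.03,-0.1],[0,0.03,-0.1],[0,0.03,-0.1],[0,0.03,-0.1],[0,0.03,-0.1]],"turn":[[0,0,0],[0,0,0],[0,0,0],[0,0,0],[0,0,0]],"gripper":[0.6,0.6,0.6,0.6,0.6]}'
```

```text
clock: 9.8
position: [0.4805, -0.4114, 0.0388]
tool_rot: [3.142, -0.259, 1.631]
force: [-4.5, 0.6, 19.8]
grip_width: 0.0545
finger_force: 35.4
```

Contact at TCP z 0.039. Ease off 1 mm, then slide down the slope to the backstop.

```bash
python3 -m crank '{"travel":[[0,-0.03,0.1],[0,-0.04,0.14],[0.01,-0.23,0.09],[0.02,-0.43,0.04],[0.03,-0.53,0.01]],"turn":[[0,0,0],[0,0,0],[0,0,0],[0,0,0],[0,0,0]],"gripper":[0.6,0.6,0.6,0.6,0.6]}'
```

```text
clock: 10.3
position: [0.4809, -0.4165, 0.0375]
tool_rot: [3.142, -0.26, 1.631]
force: [-0.0, 0.6, 5.3]
grip_width: 0.0553
finger_force: 33.9
```

```bash
python3 -m crank '{"travel":[[0.01,-0.05,-0.01],[0.01,-0.1,-0.03],[0.01,-0.15,-0.04],[0.01,-0.2,-0.05],[0.01,-0.2,-0.05]],"turn":[[0,0,0],[0,0,0],[0,0,0],[0,0,0],[0,0,0]],"gripper":[0.6,0.6,0.6,0.6,0.6]}'
```

```text
clock: 10.8
position: [0.4809, -0.4183, 0.037]
tool_rot: [-3.142, -0.26, 1.632]
force: [0.6, -0.1, 3.1]
grip_width: 0.0556
finger_force: 33.7
```

```bash
python3 -m crank '{"travel":[[0.01,-0.05,-0.01],[0.01,-0.1,-0.03],[0.01,-0.15,-0.04],[0.01,-0.2,-0.05],[0.01,-0.2,-0.05]],"turn":[[0,0,0],[0,0,0],[0,0,0],[0,0,0],[0,0,0]],"gripper":[0.6,0.6,0.6,0.6,0.6]}'
```

```text
clock: 11.3
position: [0.481, -0.4192, 0.0368]
tool_rot: [-3.141, -0.262, 1.632]
force: [-1.5, 6.4, 9.8]
grip_width: 0.0551
finger_force: 34.2
```

```bash
python3 -m crank '{"travel":[[0.01,-0.05,-0.01],[0.01,-0.1,-0.03],[0.01,-0.1,-0.03],[0.01,-0.1,-0.03],[0.01,-0.1,-0.03]],"turn":[[0,0,0],[0,0,0],[0,0,0],[0,0,0],[0,0,0]],"gripper":[0.6,0.6,0.6,0.6,0.6]}'
```

```text
clock: 11.8
position: [0.481, -0.4192, 0.0367]
tool_rot: [-3.14, -0.263, 1.633]
force: [-4.9, 11.6, 15.4]
grip_width: 0.0549
finger_force: 34.7
```

Backstop reached at y -0.419 as predicted. Relax, release, then retract along the seat normal.

```bash
python3 -m crank '{"travel":[[0,0.1,0.1],[0,0.13,0.12],[0,0.13,0.12],[0,0.13,0.12],[0,0.13,0.12]],"turn":[[0,0,0],[0,0,0],[0,0,0],[0,0,0],[0,0,0]],"gripper":[0.6,0.6,0.6,0,0]}'
python3 -m crank '{"travel":[[0,0,0],[0,0,0],[0,-0.2,0.8],[0,-0.6,2.3],[0,-1,4]],"turn":[[0,0,0],[0,0,0],[0,0,0],[0,0,0],[0,0,0]],"gripper":[0,0,0,0,0]}'
python3 -m crank '{"travel":[[0,-0.5,2],[0,0.5,5],[0,1.5,7],[0,3,8],[0,3,8]],"turn":[[0,0,0],[0,0,0],[0,0,0],[0,0,0],[0,0,0]],"gripper":[0,0,0,0,0]}'
python3 - <<'E'
from h import *
import pickle
f=bot.grab_frame("wrist");pickle.dump(f,open("w5.pkl","wb"));cv2.imwrite("pics/w5.png",cv2.resize(f["pixels"][...,::-1],(768,576)))
s=bot.observe();print(s["position"],s["tool_rot"],s["force"])
E
```

```text
clock: 12.3
position: [0.481, -0.4205, 0.0373]
tool_rot: [-3.141, -0.259, 1.631]
force: [0.3, -0.1, -0.3]
grip_width: 0.0815
finger_force: 0.0
clock: 12.8
position: [0.4811, -0.4304, 0.0788]
tool_rot: [3.142, -0.26, 1.631]
force: [-0.0, -0.2, -0.1]
grip_width: 0.0856
finger_force: 0.0
clock: 13.3
position: [0.482, -0.3984, 0.1596]
tool_rot: [3.14, -0.259, 1.634]
force: [0.1, -0.1, 0.1]
grip_width: 0.0856
finger_force: 0.0
[ 0.48130378 -0.39933215  0.15825585] [ 3.14116019 -0.25919234  1.63286351] [-0.29143573 -1.08514412 -1.09967905]
```

View pics/w5.png

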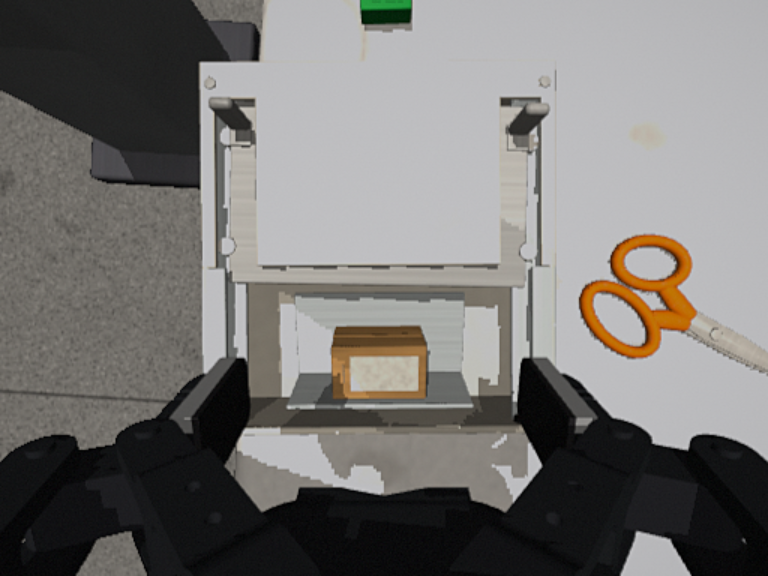

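The stack is placed: the carton sits square at (379,362), label up and against the backstop plate. The tabs are at (222,103) near and (536,107) far. Next I close the gripper, straighten the tool and go behind the near tab.

```bash
python3 -m crank '{"travel":[[-2,4,0],[-4,8,0],[-6,12,0],[-8,16,0],[-8.3,17,0]],"turn":[[-7,-0.43,0],[-14.87,-0.91,0],[-14.87,-0.91,0],[-14.87,-0.91,0],[-14.87,-0.91,0]],"gripper":[1,1,1,1,1]}'
python3 -m crank '{"travel":[[0,0,-3],[0,0,-6],[0,0,-7.5],[0,0,-7.5],[0,0,-7.5]],"turn":[[0,0,0],[0,0,0],[0,0,0],[0,0,0],[0,0,0]],"gripper":[1,1,1,1,1]}'
python3 - <<'E'
from h import *
import pickle
f=pickle.load(open("w5.pkl","rb"))
for p in((201,63),(556,63)):print(onz(f,p[0]/1.5,p[1]/1.5,.074).round(4))
for p in((222,102),(537,107)):print("tab",onz(f,p[0]/1.5,p[1]/1.5,.100).round(4))
s=bot.observe();print(s["position"],s["tool_rot"],s["force"],s["qpos"].round(2))
E
```

```text
clock: 13.85
position: [0.3955, -0.2265, 0.1571]
tool_rot: [-3.139, -0.0, 1.635]
force: [0.1, -1.2, 0.3]
grip_width: 0.0122
finger_force: 0.0
clock: 14.35
position: [0.3981, -0.2301, 0.0824]
tool_rot: [-3.141, -0.001, 1.631]
force: [1.1, -0.9, 1.5]
grip_width: -0.0
finger_force: 0.0
[ 0.3762 -0.2596  0.074 ]
[ 0.5653 -0.2476  0.074 ]
tab [ 0.3984 -0.2894  0.1   ]
tab [ 0.5484 -0.2823  0.1   ]
[ 0.398109   -0.23010739  0.08236577] [-3.14089889e+00 -5.31046692e-04  1.63145284e+00] [ 1.13214144 -0.86614966  1.5374414 ] [ 0.75  0.54 -0.46  2.12  0.44  0.57  0.03]
```

```bash
python3 -m crank '{"travel":[[0,-2,0],[0,-3.8,0],[0,-4.1,0],[0,-4.3,0],[0,-4.5,0]],"turn":[[0,0,0],[0,0,0],[0,0,0],[0,0,0],[0,0,0]],"gripper":[1,1,1,1,1]}'
python3 -m crank '{"travel":[[0,-0.1,0],[0,-0.2,0],[0,-0.3,0],[0,-0.3,0],[0,-0.3,0]],"turn":[[0,0,0],[0,0,0],[0,0,0],[0,0,0],[0,0,0]],"gripper":[1,1,1,1,1]}'
```

```text
clock: 14.85
position: [0.3982, -0.2745, 0.0828]
tool_rot: [3.141, -0.0, 1.632]
force: [-0.1, 5.1, 2.9]
grip_width: 0.0003
finger_force: 2.1
clock: 15.35
position: [0.3981, -0.2778, 0.0824]
tool_rot: [-3.142, -0.0, 1.632]
force: [-1.1, 4.7, 3.8]
grip_width: -0.0002
finger_force: 2.5
```

```bash
python3 -m crank '{"travel":[[0,-0.1,0],[0,-0.2,0],[0,-0.3,0],[0,-0.3,0],[0,-0.3,0]],"turn":[[0,0,0],[0,0,0],[0,0,0],[0,0,0],[0,0,0]],"gripper":[1,1,1,1,1]}'
```

```text
clock: 15.85
position: [0.3981, -0.2811, 0.0824]
tool_rot: [3.142, 0.0, 1.631]
force: [-1.4, 2.7, 1.3]
grip_width: 0.0002
finger_force: 1.3
```

```bash
python3 -m crank '{"travel":[[0,-0.1,0],[0,-0.2,0],[0,-0.2,0],[0,-0.2,0],[0,-0.2,0]],"turn":[[0,0,0],[0,0,0],[0,0,0],[0,0,0],[0,0,0]],"gripper":[1,1,1,1,1]}'
```

```text
clock: 16.35
position: [0.398, -0.2831, 0.0824]
tool_rot: [-3.142, 0.0, 1.631]
force: [-0.5, 1.5, 1.5]
grip_width: -0.0002
finger_force: 1.0
```

```bash
python3 -m crank '{"travel":[[0,2.6,0.3],[4.5,2.6,0.3],[9,2.6,0.3],[13.5,2.6,0.3],[15.1,2.6,0]],"turn":[[0,0,0],[0.2,-4,0],[0.5,-8,0],[0.73,-12,0],[0.73,-12,0]],"gripper":[1,1,1,1,1]}'
python3 -m crank '{"travel":[[0,-0.3,0],[0,-0.7,0],[0,-0.9,0],[0,-1.1,0],[0,-1.3,0]],"turn":[[0,0,0],[0,0,0],[0,0,0],[0,0,0],[0,0,0]],"gripper":[1,1,1,1,1]}'
```

```text
clock: 16.85
position: [0.5518, -0.2573, 0.0827]
tool_rot: [2.927, 0.0, 1.631]
force: [-1.3, 1.4, 0.2]
grip_width: 0.0002
finger_force: 0.0
clock: 17.35
position: [0.5487, -0.2701, 0.0825]
tool_rot: [2.932, -0.0, 1.631]
force: [0.2, 2.7, 0.9]
grip_width: 0.0
finger_force: 1.3
```

```bash
python3 -m crank '{"travel":[[0,-0.1,0],[0,-0.2,0],[0,-0.3,0],[0,-0.4,0],[0,-0.4,0]],"turn":[[0,0,0],[0,0,0],[0,0,0],[0,0,0],[0,0,0]],"gripper":[1,1,1,1,1]}'; python3 -c "
from h import *;print(bot.observe()['qpos'].round(2))"
```

```text
clock: 17.85
position: [0.5492, -0.274, 0.0825]
tool_rot: [2.931, 0.0, 1.632]
force: [0.3, 2.1, 0.6]
grip_width: 0.0004
finger_force: 1.1
[ 0.77  0.67 -0.49  1.88  0.44  0.49  0.09]
```

```bash
python3 -m crank '{"travel":[[0,-0.15,0],[0,-0.3,0],[0,-0.45,0],[0,-0.5,0],[0,-0.5,0]],"turn":[[0,0,0],[0,0,0],[0,0,0],[0,0,0],[0,0,0]],"gripper":[1,1,1,1,1]}'
```

```text
clock: 18.35
position: [0.5491, -0.2791, 0.0824]
tool_rot: [2.932, 0.0, 1.631]
force: [1.7, 2.6, 1.2]
grip_width: 0.0001
finger_force: 1.3
```

```bash
python3 -m crank '{"travel":[[0,-0.1,0],[0,-0.2,0],[0,-0.2,0],[0,-0.2,0],[0,-0.2,0]],"turn":[[0,0,0],[0,0,0],[0,0,0],[0,0,0],[0,0,0]],"gripper":[1,1,1,1,1]}'
```

```text
clock: 18.85
position: [0.5488, -0.2812, 0.0823]
tool_rot: [2.932, 0.0, 1.631]
force: [1.1, 0.9, -0.6]
grip_width: -0.0003
finger_force: 0.6
```

```bash
python3 -m crank '{"travel":[[0,1.0,0.3],[-4.5,1,0.3],[-9,1,0.3],[-13.5,1,0.3],[-15.1,0.7,0]],"turn":[[0,0,0],[-0.2,4,0],[-0.5,8,0],[-0.73,12,0],[-0.73,12,0]],"gripper":[1,1,1,1,1]}'
python3 -m crank '{"travel":[[0,-0.5,0],[0,-0.8,0],[0,-1.1,0],[0,-1.4,0],[0,-1.6,0]],"turn":[[0,0,0],[0,0,0],[0,0,0],[0,0,0],[0,0,0]],"gripper":[1,1,1,1,1]}'
```

```text
clock: 19.35
position: [0.3956, -0.2734, 0.0829]
tool_rot: [-3.138, 0.001, 1.632]
force: [1.0, -1.4, 0.1]
grip_width: 0.0003
finger_force: 0.0
clock: 19.85
position: [0.3985, -0.2897, 0.0824]
tool_rot: [3.141, -0.001, 1.632]
force: [-0.8, 4.6, 3.2]
grip_width: 0.0005
finger_force: 2.3
```

```bash
python3 -m crank '{"travel":[[0,-0.15,0],[0,-0.3,0],[0,-0.45,0],[0,-0.5,0],[0,-0.5,0]],"turn":[[0,0,0],[0,0,0],[0,0,0],[0,0,0],[0,0,0]],"gripper":[1,1,1,1,1]}'
```

```text
clock: 20.35
position: [0.398, -0.2951, 0.0824]
tool_rot: [-3.142, 0.0, 1.631]
force: [-0.6, 2.1, 0.5]
grip_width: 0.0001
finger_force: 1.0
```

```bash
python3 -m crank '{"travel":[[0,-0.1,0],[0,-0.2,0],[0,-0.2,0],[0,-0.2,0],[0,-0.2,0]],"turn":[[0,0,0],[0,0,0],[0,0,0],[0,0,0],[0,0,0]],"gripper":[1,1,1,1,1]}'
```

```text
clock: 20.85
position: [0.398, -0.2971, 0.0824]
tool_rot: [-3.142, 0.0, 1.631]
force: [-0.2, 0.1, -0.7]
grip_width: -0.0001
finger_force: 0.4
```

```bash
python3 -m crank '{"travel":[[0,2.6,0.3],[4.5,2.6,0.3],[9,2.6,0.3],[13.5,2.6,0.3],[15.1,2.6,0]],"turn":[[0,0,0],[0.2,-4,0],[0.5,-8,0],[0.73,-12,0],[0.73,-12,0]],"gripper":[1,1,1,1,1]}'
python3 -m crank '{"travel":[[0,-0.5,0],[0,-0.9,0],[0,-1.2,0],[0,-1.5,0],[0,-1.7,0]],"turn":[[0,0,0],[0,0,0],[0,0,0],[0,0,0],[0,0,0]],"gripper":[1,1,1,1,1]}'
```

```text
clock: 21.35
position: [0.5519, -0.2711, 0.0828]
tool_rot: [2.927, 0.0, 1.632]
force: [-0.9, -0.4, -0.1]
grip_width: 0.0
finger_force: 0.0
clock: 21.85
position: [0.5486, -0.2883, 0.0825]
tool_rot: [2.932, 0.0, 1.631]
force: [-0.0, 2.9, -1.9]
grip_width: -0.0001
finger_force: 0.9
```

```bash
python3 -m crank '{"travel":[[0,-0.15,0],[0,-0.3,0],[0,-0.45,0],[0,-0.5,0],[0,-0.5,0]],"turn":[[0,0,0],[0,0,0],[0,0,0],[0,0,0],[0,0,0]],"gripper":[1,1,1,1,1]}'
```

```text
clock: 22.35
position: [0.5492, -0.2929, 0.0825]
tool_rot: [2.931, 0.0, 1.632]
force: [1.5, 2.3, 0.3]
grip_width: -0.0001
finger_force: 1.0
```

```bash
python3 -m crank '{"travel":[[0,1.0,0.3],[-4.5,1,0.3],[-9,1,0.3],[-13.5,1,0.3],[-15.1,0.7,0]],"turn":[[0,0,0],[-0.2,4,0],[-0.5,8,0],[-0.73,12,0],[-0.73,12,0]],"gripper":[1,1,1,1,1]}'
python3 -m crank '{"travel":[[0,-0.5,0],[0,-1,0],[0,-1.3,0],[0,-1.5,0],[0,-1.7,0]],"turn":[[0,0,0],[0,0,0],[0,0,0],[0,0,0],[0,0,0]],"gripper":[1,1,1,1,1]}'
```

```text
clock: 22.85
position: [0.3955, -0.2854, 0.083]
tool_rot: [-3.138, 0.001, 1.632]
force: [0.6, -0.7, -0.3]
grip_width: 0.0001
finger_force: 0.0
clock: 23.35
position: [0.3985, -0.3025, 0.0824]
tool_rot: [3.141, -0.001, 1.632]
force: [-1.5, 4.7, 3.0]
grip_width: 0.0004
finger_force: 2.3
```

```bash
python3 -m crank '{"travel":[[0,-0.15,0],[0,-0.3,0],[0,-0.45,0],[0,-0.5,0],[0,-0.5,0]],"turn":[[0,0,0],[0,0,0],[0,0,0],[0,0,0],[0,0,0]],"gripper":[1,1,1,1,1]}'
```

```text
clock: 23.85
position: [0.398, -0.3081, 0.0824]
tool_rot: [-3.142, 0.0, 1.631]
force: [-1.6, 1.6, 1.9]
grip_width: 0.0001
finger_force: 1.1
```

```bash
python3 -m crank '{"travel":[[0,2.6,0.3],[4.5,2.6,0.3],[9,2.6,0.3],[13.5,2.6,0.3],[15.1,2.5,0]],"turn":[[0,0,0],[0.2,-4,0],[0.5,-8,0],[0.73,-12,0],[0.73,-12,0]],"gripper":[1,1,1,1,1]}'
python3 -m crank '{"travel":[[0,-0.5,0],[0,-0.9,0],[0,-1.2,0],[0,-1.5,0],[0,-1.7,0]],"turn":[[0,0,0],[0,0,0],[0,0,0],[0,0,0],[0,0,0]],"gripper":[1,1,1,1,1]}'
```

```text
clock: 24.35
position: [0.5518, -0.2832, 0.0827]
tool_rot: [2.927, 0.001, 1.632]
force: [-1.0, -0.3, 0.7]
grip_width: 0.0001
finger_force: 0.0
clock: 24.85
position: [0.5487, -0.3003, 0.0825]
tool_rot: [2.932, -0.0, 1.631]
force: [1.4, 2.0, -0.7]
grip_width: 0.0002
finger_force: 1.3
```

```bash
python3 -m crank '{"travel":[[0,-0.15,0],[0,-0.3,0],[0,-0.4,0],[0,-0.4,0],[0,-0.4,0]],"turn":[[0,0,0],[0,0,0],[0,0,0],[0,0,0],[0,0,0]],"gripper":[1,1,1,1,1]}'
```

```text
clock: 25.35
position: [0.5491, -0.304, 0.0825]
tool_rot: [2.932, 0.0, 1.632]
force: [1.8, 2.6, 1.0]
grip_width: 0.0002
finger_force: 0.9
```

```bash
python3 -m crank '{"travel":[[0,1.0,0.3],[-4.5,1,0.3],[-9,1,0.3],[-13.5,1,0.3],[-15.1,0.7,0]],"turn":[[0,0,0],[-0.2,4,0],[-0.5,8,0],[-0.73,12,0],[-0.73,12,0]],"gripper":[1,1,1,1,1]}'
python3 -m crank '{"travel":[[0,-0.5,0],[0,-1,0],[0,-1.3,0],[0,-1.5,0],[0,-1.7,0]],"turn":[[0,0,0],[0,0,0],[0,0,0],[0,0,0],[0,0,0]],"gripper":[1,1,1,1,1]}'
```

```text
clock: 25.85
position: [0.3957, -0.2965, 0.0829]
tool_rot: [-3.139, 0.001, 1.632]
force: [-0.0, 1.0, 0.0]
grip_width: -0.0002
finger_force: 0.0
clock: 26.35
position: [0.3986, -0.3136, 0.0823]
tool_rot: [3.141, -0.001, 1.632]
force: [-0.3, 4.1, 2.5]
grip_width: -0.0002
finger_force: 2.1
```

```bash
python3 -m crank '{"travel":[[0,-0.15,0],[0,-0.3,0],[0,-0.4,0],[0,-0.4,0],[0,-0.4,0]],"turn":[[0,0,0],[0,0,0],[0,0,0],[0,0,0],[0,0,0]],"gripper":[1,1,1,1,1]}'
```

```text
clock: 26.85
position: [0.398, -0.3181, 0.0824]
tool_rot: [-3.142, 0.0, 1.631]
force: [-0.6, 1.0, -0.9]
grip_width: -0.0002
finger_force: 0.5
```

```bash
python3 -m crank '{"travel":[[0,2.5,0.3],[4.5,2.5,0.3],[9,2.5,0.3],[13.5,2.5,0.3],[15.1,2.4,0]],"turn":[[0,0,0],[0.2,-4,0],[0.5,-8,0],[0.73,-12,0],[0.73,-12,0]],"gripper":[1,1,1,1,1]}'
python3 -m crank '{"travel":[[0,-0.5,0],[0,-0.9,0],[0,-1.2,0],[0,-1.4,0],[0,-1.5,0]],"turn":[[0,0,0],[0,0,0],[0,0,0],[0,0,0],[0,0,0]],"gripper":[1,1,1,1,1]}'
```

```text
clock: 27.35
position: [0.5517, -0.294, 0.0828]
tool_rot: [2.928, 0.0, 1.632]
force: [-0.5, -0.1, -0.7]
grip_width: -0.0003
finger_force: 0.0
clock: 27.85
position: [0.5485, -0.3092, 0.0824]
tool_rot: [2.932, -0.0, 1.631]
force: [-1.0, 1.6, -0.4]
grip_width: 0.0001
finger_force: 0.9
```

```bash
python3 -m crank '{"travel":[[0,-0.15,0],[0,-0.3,0],[0,-0.4,0],[0,-0.4,0],[0,-0.4,0]],"turn":[[0,0,0],[0,0,0],[0,0,0],[0,0,0],[0,0,0]],"gripper":[1,1,1,1,1]}'
```

```text
clock: 28.35
position: [0.5491, -0.313, 0.0825]
tool_rot: [2.932, 0.0, 1.632]
force: [0.7, 1.2, 0.0]
grip_width: 0.0004
finger_force: 0.9
```

```bash
python3 -m crank '{"travel":[[0,1.0,0.3],[-4.5,1,0.3],[-9,1,0.3],[-13.5,1,0.3],[-15.1,0.5,0]],"turn":[[0,0,0],[-0.2,4,0],[-0.5,8,0],[-0.73,12,0],[-0.73,12,0]],"gripper":[1,1,1,1,1]}'
python3 -m crank '{"travel":[[0,-0.5,0],[0,-1,0],[0,-1.2,0],[0,-1.4,0],[0,-1.5,0]],"turn":[[0,0,0],[0,0,0],[0,0,0],[0,0,0],[0,0,0]],"gripper":[1,1,1,1,1]}'
```

```text
clock: 28.85
position: [0.3958, -0.3073, 0.0829]
tool_rot: [-3.139, 0.001, 1.632]
force: [-0.2, -0.7, -0.2]
grip_width: 0.0001
finger_force: 0.0
clock: 29.35
position: [0.3987, -0.3227, 0.0824]
tool_rot: [3.141, -0.0, 1.632]
force: [-0.7, 2.8, 2.1]
grip_width: -0.0001
finger_force: 2.0
```

```bash
python3 -m crank '{"travel":[[0,-0.15,0],[0,-0.3,0],[0,-0.4,0],[0,-0.4,0],[0,-0.4,0]],"turn":[[0,0,0],[0,0,0],[0,0,0],[0,0,0],[0,0,0]],"gripper":[1,1,1,1,1]}'
```

```text
clock: 29.85
position: [0.398, -0.3271, 0.0824]
tool_rot: [-3.142, 0.0, 1.631]
force: [1.0, 0.9, -0.9]
grip_width: 0.0001
finger_force: 0.4
```

```bash
python3 -m crank '{"travel":[[0,2.3,0.3],[4.5,2.3,0.3],[9,2.3,0.3],[13.5,2.3,0.3],[15.1,2.2,0]],"turn":[[0,0,0],[0.2,-4,0],[0.5,-8,0],[0.73,-12,0],[0.73,-12,0]],"gripper":[1,1,1,1,1]}'
python3 -m crank '{"travel":[[0,-0.5,0],[0,-0.8,0],[0,-1.1,0],[0,-1.3,0],[0,-1.3,0]],"turn":[[0,0,0],[0,0,0],[0,0,0],[0,0,0],[0,0,0]],"gripper":[1,1,1,1,1]}'
```

```text
clock: 30.35
position: [0.5517, -0.305, 0.0827]
tool_rot: [2.928, 0.0, 1.632]
force: [-0.5, 0.4, -0.2]
grip_width: 0.0002
finger_force: 0.0
clock: 30.85
position: [0.5486, -0.3185, 0.0826]
tool_rot: [2.932, 0.0, 1.631]
force: [-0.4, 0.2, 0.6]
grip_width: 0.0001
finger_force: 0.0
```

```bash
python3 -m crank '{"travel":[[0,-0.15,0],[0,-0.3,0],[0,-0.4,0],[0,-0.4,0],[0,-0.4,0]],"turn":[[0,0,0],[0,0,0],[0,0,0],[0,0,0],[0,0,0]],"gripper":[1,1,1,1,1]}'
```

```text
clock: 31.35
position: [0.5491, -0.3219, 0.0825]
tool_rot: [2.932, 0.0, 1.632]
force: [2.1, 2.0, -0.2]
grip_width: -0.0003
finger_force: 1.2
```

```bash
python3 -m crank '{"travel":[[0,1.0,0.3],[-4.5,1,0.3],[-9,1,0.3],[-13.5,1,0.3],[-15.1,0.5,0]],"turn":[[0,0,0],[-0.2,4,0],[-0.5,8,0],[-0.73,12,0],[-0.73,12,0]],"gripper":[1,1,1,1,1]}'
python3 -m crank '{"travel":[[0,-0.5,0],[0,-1,0],[0,-1.2,0],[0,-1.4,0],[0,-1.5,0]],"turn":[[0,0,0],[0,0,0],[0,0,0],[0,0,0],[0,0,0]],"gripper":[1,1,1,1,1]}'
```

```text
clock: 31.85
position: [0.3957, -0.3164, 0.0829]
tool_rot: [-3.138, 0.001, 1.632]
force: [0.9, -0.1, -0.7]
grip_width: -0.0001
finger_force: 0.0
clock: 32.35
position: [0.3986, -0.3316, 0.0823]
tool_rot: [3.141, -0.001, 1.632]
force: [0.7, 4.2, 2.8]
grip_width: -0.0001
finger_force: 2.0
```

```bash
python3 -m crank '{"travel":[[0,-0.15,0],[0,-0.3,0],[0,-0.4,0],[0,-0.4,0],[0,-0.4,0]],"turn":[[0,0,0],[0,0,0],[0,0,0],[0,0,0],[0,0,0]],"gripper":[1,1,1,1,1]}'
```

```text
clock: 32.85
position: [0.398, -0.3361, 0.0824]
tool_rot: [3.142, 0.0, 1.631]
force: [0.0, 0.4, -0.7]
grip_width: -0.0001
finger_force: 0.4
```

```bash
python3 -m crank '{"travel":[[0,2.3,0.3],[4.5,2.3,0.3],[9,2.3,0.3],[13.5,2.3,0.3],[15.1,2.2,0]],"turn":[[0,0,0],[0.2,-4,0],[0.5,-8,0],[0.73,-12,0],[0.73,-12,0]],"gripper":[1,1,1,1,1]}'
python3 -m crank '{"travel":[[0,-0.5,0],[0,-0.8,0],[0,-1.1,0],[0,-1.3,0],[0,-1.3,0]],"turn":[[0,0,0],[0,0,0],[0,0,0],[0,0,0],[0,0,0]],"gripper":[1,1,1,1,1]}'
```

```text
clock: 33.35
position: [0.5517, -0.3141, 0.0828]
tool_rot: [2.927, 0.0, 1.632]
force: [0.1, -0.2, 0.3]
grip_width: -0.0003
finger_force: 0.0
clock: 33.85
position: [0.5486, -0.3275, 0.0825]
tool_rot: [2.932, 0.0, 1.631]
force: [0.1, 0.7, 0.9]
grip_width: -0.0002
finger_force: 0.0
```

```bash
python3 -m crank '{"travel":[[0,-0.15,0],[0,-0.25,0],[0,-0.3,0],[0,-0.3,0],[0,-0.3,0]],"turn":[[0,0,0],[0,0,0],[0,0,0],[0,0,0],[0,0,0]],"gripper":[1,1,1,1,1]}'
```

```text
clock: 34.35
position: [0.5492, -0.3298, 0.0825]
tool_rot: [2.932, -0.0, 1.632]
force: [1.5, 4.0, 1.2]
grip_width: -0.0001
finger_force: 1.8
```

```bash
python3 -m crank '{"travel":[[0,1.0,0.3],[-4.5,1,0.3],[-9,1,0.3],[-13.5,1,0.3],[-15.1,0.5,0]],"turn":[[0,0,0],[-0.2,4,0],[-0.5,8,0],[-0.73,12,0],[-0.73,12,0]],"gripper":[1,1,1,1,1]}'
python3 -m crank '{"travel":[[0,-0.5,0],[0,-1,0],[0,-1.2,0],[0,-1.4,0],[0,-1.5,0]],"turn":[[0,0,0],[0,0,0],[0,0,0],[0,0,0],[0,0,0]],"gripper":[1,1,1,1,1]}'
```

```text
clock: 34.85
position: [0.3956, -0.3245, 0.0829]
tool_rot: [-3.138, 0.001, 1.632]
force: [-0.5, -0.2, 0.4]
grip_width: 0.0
finger_force: 0.0
clock: 35.35
position: [0.3987, -0.3396, 0.0824]
tool_rot: [3.141, -0.001, 1.632]
force: [0.2, 4.0, 1.9]
grip_width: -0.0002
finger_force: 2.0
```

```bash
python3 -m crank '{"travel":[[0,-0.1,0],[0,-0.2,0],[0,-0.3,0],[0,-0.3,0],[0,-0.3,0]],"turn":[[0,0,0],[0,0,0],[0,0,0],[0,0,0],[0,0,0]],"gripper":[1,1,1,1,1]}'
```

```text
clock: 35.85
position: [0.398, -0.3431, 0.0824]
tool_rot: [-3.142, 0.0, 1.631]
force: [-0.1, 1.4, 0.1]
grip_width: -0.0001
finger_force: 0.7
```

```bash
python3 -m crank '{"travel":[[0,2.3,0.3],[4.5,2.3,0.3],[9,2.3,0.3],[13.5,2.3,0.3],[15.1,2.2,0]],"turn":[[0,0,0],[0.2,-4,0],[0.5,-8,0],[0.73,-12,0],[0.73,-12,0]],"gripper":[1,1,1,1,1]}'
python3 -m crank '{"travel":[[0,-0.5,0],[0,-0.8,0],[0,-1.1,0],[0,-1.2,0],[0,-1.3,0]],"turn":[[0,0,0],[0,0,0],[0,0,0],[0,0,0],[0,0,0]],"gripper":[1,1,1,1,1]}'
```

```text
clock: 36.35
position: [0.5516, -0.3211, 0.0827]
tool_rot: [2.928, 0.0, 1.632]
force: [-0.6, 0.7, -0.0]
grip_width: -0.0001
finger_force: 0.0
clock: 36.85
position: [0.5487, -0.334, 0.0825]
tool_rot: [2.932, -0.0, 1.631]
force: [2.2, 2.0, -1.1]
grip_width: 0.0
finger_force: 1.1
```

```bash
python3 -m crank '{"travel":[[0,-0.1,0],[0,-0.2,0],[0,-0.3,0],[0,-0.3,0],[0,-0.3,0]],"turn":[[0,0,0],[0,0,0],[0,0,0],[0,0,0],[0,0,0]],"gripper":[1,1,1,1,1]}'
```

```text
clock: 37.35
position: [0.5491, -0.337, 0.0825]
tool_rot: [2.932, 0.0, 1.632]
force: [1.3, 3.3, 0.8]
grip_width: -0.0002
finger_force: 1.2
```

```bash
python3 -m crank '{"travel":[[0,1.0,0.3],[-4.5,1,0.3],[-9,1,0.3],[-13.5,1,0.3],[-15.1,0.5,0]],"turn":[[0,0,0],[-0.2,4,0],[-0.5,8,0],[-0.73,12,0],[-0.73,12,0]],"gripper":[1,1,1,1,1]}'
python3 -m crank '{"travel":[[0,-0.5,0],[0,-0.9,0],[0,-1.2,0],[0,-1.3,0],[0,-1.4,0]],"turn":[[0,0,0],[0,0,0],[0,0,0],[0,0,0],[0,0,0]],"gripper":[1,1,1,1,1]}'
```

```text
clock: 37.85
position: [0.3958, -0.3314, 0.0829]
tool_rot: [-3.138, 0.001, 1.632]
force: [-0.1, -0.2, 0.9]
grip_width: -0.0
finger_force: 0.0
clock: 38.35
position: [0.3988, -0.3454, 0.0824]
tool_rot: [3.141, -0.001, 1.632]
force: [-0.1, 3.9, 2.9]
grip_width: 0.0
finger_force: 2.0
```

```bash
python3 -m crank '{"travel":[[0,-0.1,0],[0,-0.2,0],[0,-0.2,0],[0,-0.2,0],[0,-0.2,0]],"turn":[[0,0,0],[0,0,0],[0,0,0],[0,0,0],[0,0,0]],"gripper":[1,1,1,1,1]}'
```

```text
clock: 38.85
position: [0.3981, -0.348, 0.0824]
tool_rot: [3.142, 0.0, 1.632]
force: [1.2, 2.7, 0.6]
grip_width: -0.0002
finger_force: 1.0
```

```bash
python3 -m crank '{"travel":[[0,-0.1,0],[0,-0.15,0],[0,-0.15,0],[0,-0.15,0],[0,-0.15,0]],"turn":[[0,0,0],[0,0,0],[0,0,0],[0,0,0],[0,0,0]],"gripper":[1,1,1,1,1]}'
```

```text
clock: 39.35
position: [0.398, -0.349, 0.0824]
tool_rot: [-3.141, -0.001, 1.632]
force: [0.0, 5.9, 2.9]
grip_width: -0.0004
finger_force: 2.9
```

```bash
python3 -m crank '{"travel":[[0,2.3,0.3],[4.5,2.3,0.3],[9,2.3,0.3],[13.5,2.3,0.3],[15.1,2.2,0]],"turn":[[0,0,0],[0.2,-4,0],[0.5,-8,0],[0.73,-12,0],[0.73,-12,0]],"gripper":[1,1,1,1,1]}'
python3 -m crank '{"travel":[[0,-0.5,0],[0,-0.8,0],[0,-1.1,0],[0,-1.2,0],[0,-1.2,0]],"turn":[[0,0,0],[0,0,0],[0,0,0],[0,0,0],[0,0,0]],"gripper":[1,1,1,1,1]}'
```

```text
clock: 39.85
position: [0.5515, -0.3277, 0.0827]
tool_rot: [2.928, 0.0, 1.631]
force: [-0.7, -0.2, 0.9]
grip_width: 0.0003
finger_force: 0.0
clock: 40.35
position: [0.5483, -0.3388, 0.0823]
tool_rot: [2.933, -0.001, 1.632]
force: [0.3, 5.8, -0.7]
grip_width: 0.0001
finger_force: 3.0
```

```bash
python3 -m crank '{"travel":[[0,-0.1,0],[0,-0.2,0],[0,-0.2,0],[0,-0.2,0],[0,-0.2,0]],"turn":[[0,0,0],[0,0,0],[0,0,0],[0,0,0],[0,0,0]],"gripper":[1,1,1,1,1]}'
```

```text
clock: 40.85
position: [0.5484, -0.3391, 0.0823]
tool_rot: [2.933, -0.003, 1.633]
force: [-1.2, 15.2, 2.4]
grip_width: 0.0001
finger_force: 7.4
```

Far end stops hard at -0.3391. I'll check the near end for the stop.

```bash
python3 -m crank '{"travel":[[0,1.0,0.3],[-4.5,1,0.3],[-9,1,0.3],[-13.5,1,0.3],[-15.1,0.5,0]],"turn":[[0,0,0],[-0.2,4,0],[-0.5,8,0],[-0.73,12,0],[-0.73,12,0]],"gripper":[1,1,1,1,1]}'
python3 -m crank '{"travel":[[0,-0.5,0],[0,-0.9,0],[0,-1.2,0],[0,-1.3,0],[0,-1.3,0]],"turn":[[0,0,0],[0,0,0],[0,0,0],[0,0,0],[0,0,0]],"gripper":[1,1,1,1,1]}'
```

```text
clock: 41.35
position: [0.3954, -0.3364, 0.0831]
tool_rot: [-3.139, 0.001, 1.631]
force: [1.3, 0.1, -0.2]
grip_width: -0.0002
finger_force: 0.0
clock: 41.85
position: [0.3989, -0.349, 0.0824]
tool_rot: [3.141, -0.001, 1.632]
force: [-0.5, 3.6, 2.9]
grip_width: -0.0004
finger_force: 1.7
```

```bash
python3 -m crank '{"travel":[[0,-0.1,0],[0,-0.2,0],[0,-0.2,0],[0,-0.2,0],[0,-0.2,0]],"turn":[[0,0,0],[0,0,0],[0,0,0],[0,0,0],[0,0,0]],"gripper":[1,1,1,1,1]}'
```

```text
clock: 42.35
position: [0.3989, -0.3493, 0.0823]
tool_rot: [3.141, -0.003, 1.633]
force: [-1.2, 14.5, 7.8]
grip_width: 0.0001
finger_force: 7.7
```

```bash
python3 -m crank '{"travel":[[0,2,0],[0,2,4],[2,1,9],[4,0,14],[6,-1,18]],"turn":[[0,0,0],[0,0,0],[0,0,0],[0,0,0],[0,0,0]],"gripper":[1,1,1,1,1]}'
python3 -m crank '{"travel":[[1,-1,1],[2,-3,2],[2,-5,2],[2,-5,2],[2,-5,2]],"turn":[[0,0,0],[0,0,0],[0,0,0],[0,0,0],[0,0,0]],"gripper":[1,1,1,1,1]}'
python3 - <<'E'
from h import *
import pickle
f=bot.grab_frame("wrist");pickle.dump(f,open("w6.pkl","wb"));cv2.imwrite("pics/w6.png",cv2.resize(f["pixels"][...,::-1],(768,576),interpolation=cv2.INTER_CUBIC))
s=bot.observe();print(s["clock"],s["position"])
E
```

```text
clock: 42.85
position: [0.4565, -0.3605, 0.2602]
tool_rot: [3.141, 0.0, 1.632]
force: [0.6, -0.2, -0.4]
grip_width: 0.0002
finger_force: 0.0
clock: 43.35
position: [0.476, -0.4102, 0.2773]
tool_rot: [3.142, -0.001, 1.631]
force: [0.5, 0.7, -0.3]
grip_width: -0.0002
finger_force: 0.0
43.4 [ 0.47602987 -0.40975265  0.27749206]
```

View pics/w6.png

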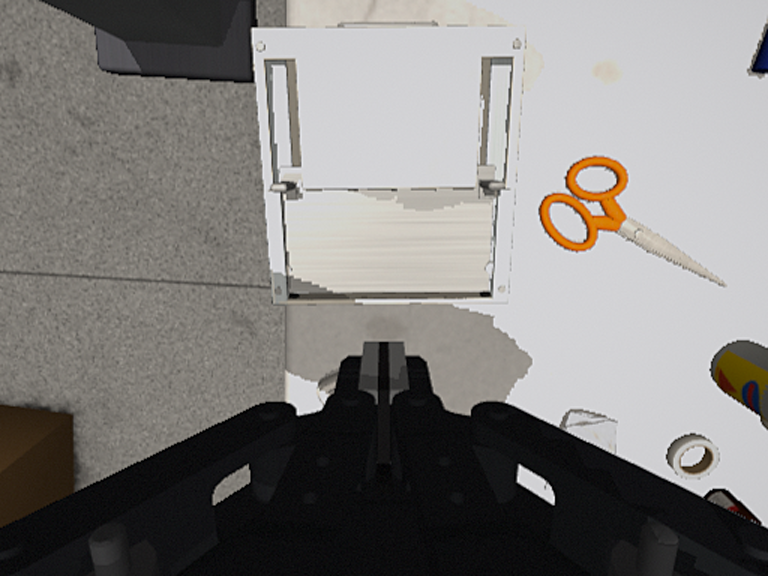

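The shutter covers the well and its leading edge is at the black stops at (293,296) and (483,293). The tabs are level at (280,187) and (495,186). A quick numeric check before handing in.

```bash
python3 - <<'E'
from h import *
import pickle
f=pickle.load(open("w6.pkl","rb"));q=lambda u,v,z:onz(f,u/1.5,v/1.5,z)[:2]
C=[q(251,29,.074),q(526,29,.074),q(509,302,.074),q(274,304,.074)];c=np.mean(C,0)
y=(C[0]+C[1]-C[2]-C[3]);y/=np.linalg.norm(y);print(c,np.degrees(np.arctan2(-y[0],y[1])))
for p in((279,187),(494,186)):t=q(*p,.1);print(t.round(4),((t-c)@y).round(4))
E
```

```text
[ 0.47783236 -0.3527502 ] 4.3286922332120525
[ 0.4006 -0.3638] -0.0052
[ 0.5499 -0.3541] -0.0068
```

Both tabs measure about -6 mm, which is home, and the robot is clear of everything.

```bash
python3 -c "
from workcell import bot
print(bot.job_done())"
```

```text
the job is handed in; nothing more can be done
None
```

I handed in the job with the loose carton set squarely on the other, label up and against the backstop, and the shutter pushed to its stops at both ends. The tabs measured -5.2 and -6.8 mm (home is -6 mm), no reading while pushing showed more than about 16 N, and it took about 43 s of the 64 s allowed. The hand-in gave no verdict.

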